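# Lay the scale rule and hold the light flap at balance

### The job

Ready the slide stage for a photograph: first lay the scale rule flat on the bench, flush along the stage plate's yellow-striped front edge and centred on it by eye, and let go of it. Then grip the orange knob and swing the black light flap straight up to its balance point, not letting it drop or fall over backwards, and finish while still gripping the knob, holding the flap upright and still, with the rule left flush and the other things on the bench left where they are.

Things in the scene. Friction and masses are not known exactly. Their poses are not given: they have to be found in the camera images.
- rule: Aluminium scale rule, loose, flat on the bench: blade 160 (x) x 30 (y) x 6 mm, with a blue upright grip rib (100 long in x, 12 thick in y, from 6 to 40 mm above the underside) along its middle. About 160 g. Origin: centre of its underside; z up. Both long edges are alike, so it may lie either way round.
- stage: White photo stage, fixed: plate 240 (x) x 220 (y) x 8 mm. Origin: centre of its underside, at bench height; -x points to its yellow-striped front edge, towards the robot within 0.3 rad; z up. Rule flush: its long axis along stage y, its origin at stage x -135, y 0 mm. On the plate: hinge posts (x 80, y +-71, to 60 mm high), rubber rests (x 12, y +-53, to 46 mm high), a glass slide under the flap.
- front_edge (a point): Middle of the stage plate's front edge, at bench height (stage x = -120, y = 0, z = 0 mm); its axes are the stage's.
- hinge (a point): Middle of the flap's hinge axis, 50 mm above the bench (stage x = 80, y = 0, z = 50 mm); the hinge axis is the stage's y.
- flap (a joint): Angle of the black light flap, rad: 0 closed, level towards the front; grows as it swings up and back; 1.571 upright = balance point; 2.6 back stop. Hinges freely, no stay: below 1.571 it falls shut, above it falls backwards. Plate 120 mm wide, 5 thick, from 5 to 80 mm from the hinge axis; about 0.23 kg with knob. An 8 mm stem joins its front edge to the knob.
- knob (a point): Orange barrel knob fixed to the end of the flap's stem: cylinder 22 mm in diameter, 32 mm long along the hinge axis (its y); can be pinched by its flat ends from above and turns between the fingers as the flap swings. Origin: its centre, 115 mm from the hinge axis in the flap's plane; its -x points away from the hinge. 50 mm above the bench closed, 165 mm with the flap upright.
- slide_box: Bystander: green slide storage box 100 x 85 x 34 mm, loose; it and the rule may change sides. Origin at centre of underside.
- dropper: Bystander: amber dropper bottle, 36 mm diameter, 85 mm high, loose. Origin at centre of underside.
- stain: Bystander: white stain bottle with a blue cap, 48 mm diameter, 100 mm high, loose. Origin at centre of underside.
- pot: Bystander: clear specimen pot with a red cap, 60 mm diameter, 70 mm high, loose. Origin at centre of underside.
- beaker: Bystander: glass beaker, 72 mm diameter, 90 mm high, loose. Origin at centre of underside.
- dish: Bystander: closed petri dish, 90 mm diameter, 14 mm high, loose. Origin at centre of underside.

How it is judged:
On the way, in this order (a step that is already met when the one before it is completed fails the run):
1. the rule lies flat and flush along the stage's front edge, let go (x of rule in the frame of stage between -0.1385 and -0.1325 m and y of rule in the frame of stage between -0.03 and 0.03 m and angle between the x axis of rule and the y axis of stage, either way round below 0.03 rad and height (world z) of rule below 0.003 m and angle between rule's own z axis and vertical below 0.05 rad and contact force between the fingers and rule below 0.05 N), for 0.2 s.
2. the flap is swung half-way up by its knob (value of joint flap above 0.7 rad and contact force between the fingers and knob_grip above 1 N), for 0.05 s.
At the end, for the whole second after the job is handed in: Rule flat on the bench, untouched, its edge within 3 mm and 0.03 rad of flush with the stage's front edge and centred within 30 mm; flap within 0.09 rad of upright and still (under 0.1 rad/s), the fingers still gripping its knob (over 1 N) (all of step 1 and value of joint flap between 1.481 and 1.661 rad and velocity of joint flap between -0.1 and 0.1 rad/s and contact force between the fingers and knob_grip above 1 N); the arm keeps its last pose, push and grip.
It fails at once if the flap falls over backwards (past 1.95 rad) (value of joint flap above 1.95 rad).
It fails at once if the flap is dropped (falls from above 0.3 rad faster than 3 rad/s) (value of joint flap above 0.3 rad and velocity of joint flap below -3 rad/s).
It fails at once if another thing on the bench is moved by more than 30 mm (distance of any of slide_box, dropper, stain, pot, beaker, dish from where it was at the start of the episode above 0.03 m).
It also fails if it takes over 58 s, if anything falls off the work surface, if the arm or the gripper's body presses on something with over 40 N, if the wrist force passes 120 N, or if a joint passes its speed limit or range.

### The arm

A 6-joint arm with a two-finger parallel gripper is mounted at the origin on the work surface. World frame = base frame: x ahead of the robot, y to its left, z up, the work surface at z = 0. Lengths are in m, angles in rad, forces in N, time in s.
With the tool pointing down it reaches from about 0.425 to 0.925 m from the base axis. Payload 12.5 kg.
Tool frame: the origin (TCP) lies at the very end of the fingers, on their centre line; the grasp point (between the pads) lies 19 mm behind it (arm.hold_point_z is the distance from the TCP to the grasp point, in m); y points along the fingers, z is the direction in which the jaws open and shut, and the axes are right-handed (so a half turn about y gives the same grasp; the last joint's range is limited). The gripper opens to 85 mm and grips with 20 to 120 N. Pads are 22 mm wide; open, the fingers measure 114 mm over their backs; the gripper's body (76 mm by 85 mm) begins 54 mm behind the grasp point. The pads swing forward as they close: fully open they stand 13 mm farther back than shut.
Start: joints at [-1.258, 0.491, 1.559, -0, 1.092, -0.106], TCP at [0.254, -0.571, 0.231] pointing down, gripper open.
Joint ranges: [-3.1, 3.1], [-0.84, 2.19], [0.05, 2.79], [-1.13, 4.28], [0.06, 2.93], [-2.69, 2.69]. Speed limits (rad/s): [2.22, 2.22, 2.79, 3.14, 3.14, 3.14].

### API

Orientations are given as [roll, pitch, yaw] about the fixed x, y, z axes, in that order (R = Rz(yaw) Ry(pitch) Rx(roll)).
In Python, from rig import arm gives the robot as it stands. The module is installed in compiled form; this text tells all that it offers.
- The arm moves only by the tool move_arm, never from a script. Its argument "steps" is a list of rows, each a list of 5 numbers: the gripper command: -1 is fully open, 1 is shut, values between are in proportion, then the shift along the tool's x, y, z in mm, then the turn about the tool's y in rad. In form: [[gripper, dx, dy, dz, roll], ...]. A call has 1 to 8 rows; each row shifts and turns the commanded pose from where the row before left it, along the tool's axes as they then stand; what a row does not reach is not made up. A row lasts 1/12 s, in which the tool goes at most 41.7 mm and 7.16 degrees, less where a joint would pass 70% of its speed; a pose out of reach is approached as far as the arm can. A call with a gripper value outside its range is refused whole. The fingers move at their own pace and stop on an object; "force" is the grip in N (left out, the last holds). Time passes only in rows, so rows that do not move let the fingers close. It gives the time, the measured TCP pose, the force and the opening at its end, in the units of the state.
- arm.state(): the state, without advancing time (a new reading comes with each control period).
- arm.read_camera(name): name is "side" or "top"; returns a dict with "pixels" (480x640x3 uint8, blue, green, red), "range_z" (480x640 float32, m along the optical axis (not along the pixel's ray), 0 where there is no reading), "fx", "fy", "cx", "cy" (pixels), "rvec" (rotation vector, rad) and "tvec" (3), from world to camera coordinates, as OpenCV has them. Camera axes: x right, y down, z forward; pixel columns grow to the right and rows downward; lengths in m; the calibration is good to about 2 mm. A picture is of the moment at which its call begins.
- arm.close_job(): hands the job in, once; it reports no verdict.
The state is a dict: "t": time; "qpos": joint angles; "qd": joint speeds; "joint_torque": joint torques, N m; "position": TCP position; "ee_rot": TCP orientation; "wrist_force": force on the tool from outside, world axes, zero at the start; "torque": the same for the moment, N m; "width": opening from 0.0 (shut) to 1.0 (fully open).
Only numpy, scipy, OpenCV 4.12 (cv2) and the standard library are available. Lean on these libraries where they do the work, as an engineer would, in place of code of your own. Each camera call takes 0.05 s, during which the arm holds its last target.

## Working session

There is one attempt and no reset: what is moved stays moved. The work goes in short steps, Python scripts to look and compute and a tool call to move; the robot and the scene stay as the last step left them, time stands still between calls to the robot, and variables do not carry over. Pictures are saved under pics/ and viewed, and the job is handed in when it is done.

Besides the shell and the picture viewer there is one more tool, called after "Call:" as name([rows], argument=value, ...), one row to a line, values as JSON. move_arm: Moves the arm, as the interface text tells. Its arguments: {"type":"object","properties":{"steps":{"type":"array"},"force":{"type":"number"}},"required":["steps"]}

```bash
mkdir -p pics
python3 - <<'E'
from rig import arm
import cv2,numpy as np,pickle
print(arm.state(), arm.hold_point_z)
for n in ("side","top"):
    c=arm.read_camera(n); pickle.dump(c,open(f"pics/{n}0.pkl","wb")); cv2.imwrite(f"pics/{n}0.png",c["pixels"])
    R=cv2.Rodrigues(np.array(c["rvec"]))[0]; print(n,c["fx"],c["cx"],c["cy"],"campos",-R.T@np.array(c["tvec"]).ravel(),R[2])
E
```

```text
{'t': 0.0, 'qpos': array([-1.25758732e+00,  4.91526414e-01,  1.55947347e+00,  3.61291737e-05,
        1.09168016e+00, -1.05641474e-01]), 'qd': array([ 0.00089849, -0.00060287,  0.00166198, -0.00023589,  0.00217325,
        0.0013552 ]), 'joint_torque': array([ 3.10686526e-03, -6.18443942e+01, -2.61587155e+01,  3.27377234e-05,
        4.15136194e-03, -4.49595689e-06]), 'position': array([ 0.25412672, -0.57074887,  0.23074005]), 'ee_rot': array([-1.57187428e+00,  1.46524522e-04, -2.72275893e+00]), 'wrist_force': array([-0.51071883,  0.12834125,  0.67788406]), 'torque': array([ 0.02244289, -0.06485149,  0.02484504]), 'width': 0.9976225072826008} 0.0187
side 536.1265778504084 319.4306410659998 238.29354868830902 campos [0.03492649 0.76784459 0.92605607] [ 0.39906011 -0.63834083 -0.65823401]
top 526.1638572261621 317.7670426356179 243.77352176982777 campos [ 0.27909882 -0.05458298  1.56558772] [ 0.18682381 -0.00596623 -0.98237532]
```

View pics/top0.png

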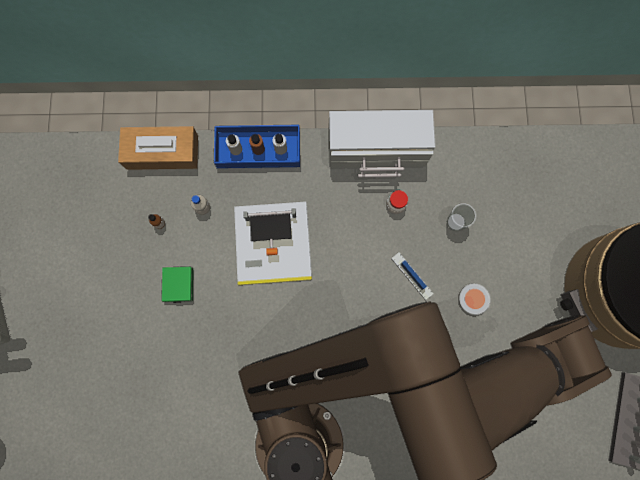

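View pics/side0.png

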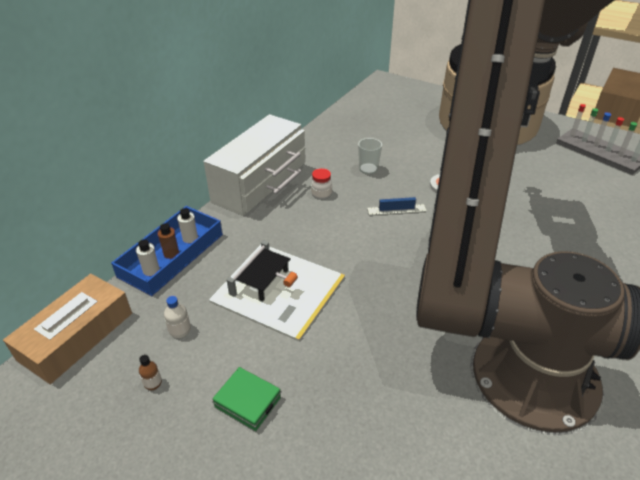

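The top view shows the stage near (272,243) with its yellow edge along row 281, the knob at (272,252), the rule at (413,277) and the green box at (177,285). Next I measure their positions.

```bash
cat > h.py <<'E'
import cv2,numpy as np,pickle
def ray(c,uv,z):
    uv=np.atleast_2d(np.asarray(uv,float)); R=cv2.Rodrigues(np.array(c["rvec"],float))[0]; t=np.array(c["tvec"],float).ravel()
    o=-R.T@t; d=np.c_[(uv[:,0]-c["cx"])/c["fx"],(uv[:,1]-c["cy"])/c["fy"],np.ones(len(uv))]@R
    return o+d*((z-o[2])/d[:,2])[:,None]
def proj(c,P):
    K=np.array([[c["fx"],0,c["cx"]],[0,c["fy"],c["cy"]],[0,0,1.]])
    return cv2.projectPoints(np.atleast_2d(np.asarray(P,float)),np.array(c["rvec"],float),np.array(c["tvec"],float),K,None)[0][:,0]
def mask(c,lo,hi,roi=None):
    hsv=cv2.cvtColor(c["pixels"],cv2.COLOR_BGR2HSV); m=cv2.inRange(hsv,lo,hi)
    if roi:
        k=np.zeros_like(m); x0,y0,x1,y1=roi; k[y0:y1,x0:x1]=1; m=m*k
    return m
def rect(c,m,z):
    ys,xs=np.nonzero(m); P=ray(c,np.c_[xs,ys],z)[:,:2]
    r=cv2.minAreaRect((P*1000).astype(np.float32)); return P.mean(0),r,len(xs)
def pca(c,m,z):
    ys,xs=np.nonzero(m); P=ray(c,np.c_[xs,ys],z)[:,:2]; mu=P.mean(0)
    w,v=np.linalg.eigh(np.cov((P-mu).T)); d=v[:,1]; s=(P-mu)@d; q=(P-mu)@v[:,0]
    return mu,np.arctan2(d[1],d[0]),np.ptp(s),np.ptp(q),len(xs)
E
python3 - <<'E'
from h import *
T=pickle.load(open("pics/top0.pkl","rb"));S=pickle.load(open("pics/side0.pkl","rb"))
for n,c,roi in(("top",T,(225,195,325,295)),("side",S,(200,235,355,345))):
    y=mask(c,(20,100,100),(35,255,255),roi); print(n,"yellow",pca(c,y,.008))
    o=mask(c,(3,150,100),(18,255,255),roi); print(n,"orange",pca(c,o,.061),pca(c,o,.05)[0])
    w=mask(c,(0,0,170),(180,60,255),roi); print(n,"white",rect(c,cv2.morphologyEx(w|y,cv2.MORPH_OPEN,np.ones((3,3))),.008))
    k=mask(c,(0,0,0),(180,255,45),roi); print(n,"black",rect(c,k,.053))
for n,c,roi in(("top",T,(385,245,440,305)),("side",S,(360,190,435,220))):
    b=mask(c,(95,100,40),(125,255,255),roi); print(n,"rib",pca(c,b,.04))
    w=mask(c,(0,0,170),(180,60,255),roi); print(n,"blade",pca(c,w,.006),rect(c,w,.006)[1])
    i=cv2.resize(c["pixels"][roi[1]:roi[3],roi[0]:roi[2]],None,fx=8,fy=8,interpolation=cv2.INTER_NEAREST); cv2.imwrite(f"pics/{n}rule.png",i)
i=T["pixels"][190:300,220:330]; j=S["pixels"][235:345,205:355]
cv2.imwrite("pics/stg.png",np.hstack([cv2.resize(i,(330,330)),cv2.resize(j,(450,330))]))
g=mask(T,(50,100,40),(80,255,255)); print("green",rect(T,g,.034))
E
```

```text
top yellow (array([0.46684302, 0.06792173]), np.float64(1.6287523879455343), np.float64(0.22065971312171617), np.float64(0.010817894040542933), 263)
top orange (array([0.54538345, 0.07040444]), np.float64(1.6644131967308191), np.float64(0.02760171504954839), np.float64(0.019496922109344825), 66) [0.54733025 0.07131822]
top white (array([0.56557315, 0.07068308]), ((581.65966796875, 73.75955200195312), (240.69351196289062, 219.99563598632812), 3.272825002670288), 3839)
top black (array([0.62608119, 0.08210625]), ((619.27880859375, 72.90074157714844), (73.65323638916016, 145.17799377441406), 2.901376247406006), 310)
side yellow (array([0.46680113, 0.07613376]), np.float64(1.6296216414914364), np.float64(0.21901804882659365), np.float64(0.009686201437696324), 305)
side orange (array([0.54293727, 0.08172268]), np.float64(1.7494646577863229), np.float64(0.03874670778022683), np.float64(0.019751338423322225), 92) [0.5493971  0.07299799]
side white (array([0.55572421, 0.0887472 ]), ((584.1057739257812, 74.82548522949219), (243.91964721679688, 224.98831176757812), 3.408165454864502), 4746)
si
[... 398 characters left out ...]
18168), np.float64(0.029135173047789776), 178) ((475.5050964355469, -343.8280029296875), (159.41342163085938, 29.077701568603516), 37.666500091552734)
side rib (array([ 0.46889984, -0.32302318]), np.float64(-2.409903066165577), np.float64(0.1043731094653932), np.float64(0.04743393798623265), 353)
side blade (array([ 0.48130315, -0.33922956]), np.float64(-2.4908777431234204), np.float64(0.16293347818135578), np.float64(0.034894740667545825), 164) ((477.1968994140625, -344.67071533203125), (163.02769470214844, 34.78517532348633), 37.82097244262695)
green (array([0.45801115, 0.35091703]), ((458.5474548339844, 348.6645812988281), (101.28347778320312, 87.59172821044922), 2.261713981628418), 1015)
```

```bash
ls -la pics
```

```text
total 5288
drwxr-xr-x 2 agent agent    4096 Dec  6 22:23 .
drwxr-xr-x 3 agent agent    4096 Dec  6 22:23 ..
-rw-r--r-- 1 agent agent 2150883 Dec  6 22:22 side0.pkl
-rw-r--r-- 1 agent agent  350271 Dec  6 22:22 side0.png
-rw-r--r-- 1 agent agent   39608 Dec  6 22:23 siderule.png
-rw-r--r-- 1 agent agent  228711 Dec  6 22:23 stg.png
-rw-r--r-- 1 agent agent 2150883 Dec  6 22:22 top0.pkl
-rw-r--r-- 1 agent agent  398775 Dec  6 22:22 top0.png
-rw-r--r-- 1 agent agent   73195 Dec  6 22:23 toprule.png
```

View pics/stg.png

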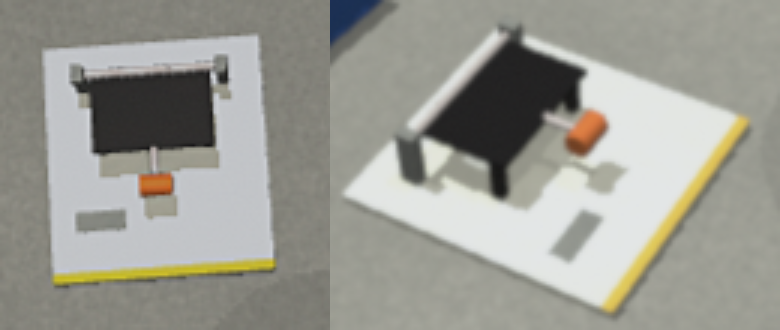

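View pics/toprule.png

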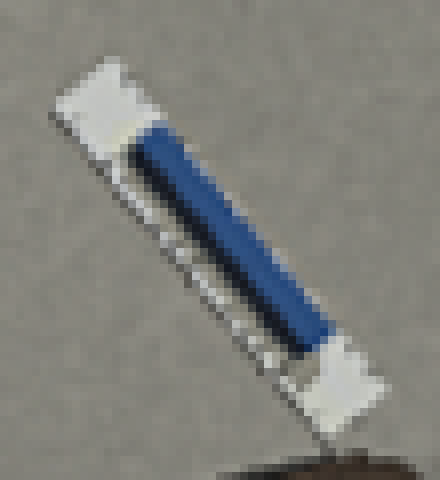

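The two views agree within about 2 mm. The stage centre is about (0.5817, 0.0738) with yaw 0.058. The rule is at about (0.475, -0.343) with its axis at 0.657 rad, and the knob is at about (0.547, 0.072). I'll add a helper that works out the move distances.

```bash
cat >> h.py <<'E'
def togo(x,y,z,psi):
    from rig import arm
    s=arm.state(); p=s["position"]; cur=s["ee_rot"][2]
    w=(psi-cur+np.pi)%(2*np.pi)-np.pi
    d=np.array([x,y,z])-p
    f=lambda a:np.round([1000*(d[0]*np.cos(a)+d[1]*np.sin(a)),-1000*d[2],1000*(-d[0]*np.sin(a)+d[1]*np.cos(a))],1)
    print("t",s["t"],"pos",p.round(4),"rpy",s["ee_rot"].round(4),"w",round(s["width"],3),"F",s["wrist_force"].round(2))
    print("roll",round(-w,4),"| then shift (x,y,z)",f(psi),"| without turning",f(cur))
E
python3 -c "
from h import *
togo(.475,-.3432,.13,-2.485)"
```

```text
t 0.1 pos [ 0.2541 -0.5708  0.2308] rpy [-1.5718e+00  1.0000e-04 -2.7228e+00] w 0.997 F [ 0.4  -0.47 -0.1 ]
roll -0.2378 | then shift (x,y,z) [-313.9  100.8  -45.4] | without turning [-294.4  100.8 -118.1]
```

Call:
move_arm([
  [-1,0,0,0,-0.119],
  [-1,0,0,0,-0.119],
  [-1,-30,5,-5,0],
  [-1,-35,10,-5,0],
  [-1,-35,10,-5,0],
  [-1,-35,10,-5,0],
  [-1,-35,10,-5,0],
  [-1,-35,10,-5,0],
], force=30)

```text
t: 0.77
position: [0.399, -0.4206, 0.1757]
ee_rot: [-1.571, 0.0, -2.485]
wrist_force: [-0.5, -0.7, -0.4]
width: 0.999
```

Call:
move_arm([
  [-1,-35,10,-5,0],
  [-1,-35,15,-5,0],
  [-1,-25,10,-5,0],
  [-1,-14,10,0,0],
  [-1,0,0,0,0],
  [-1,0,0,0,0],
])

```text
t: 1.27
position: [0.4754, -0.3436, 0.1308]
ee_rot: [-1.572, -0.0, -2.484]
wrist_force: [-1.0, 0.1, 0.0]
width: 1.002
```

Run:
```python
from h import *
from rig import arm
togo(.475,-.3432,.012,-2.485)
for n in ("side","top"):
    c=arm.read_camera(n); cv2.imwrite(f"pics/{n}1.png",c["pixels"])
```

```text
t 1.2667 pos [ 0.4754 -0.3436  0.1308] rpy [-1.5717e+00 -4.0000e-04 -2.4836e+00] w 1.002 F [-1.02  0.12  0.02]
roll 0.0014 | then shift (x,y,z) [ 1.000e-01  1.188e+02 -6.000e-01] | without turning [ 1.000e-01  1.188e+02 -6.000e-01]
```

View pics/side1.png

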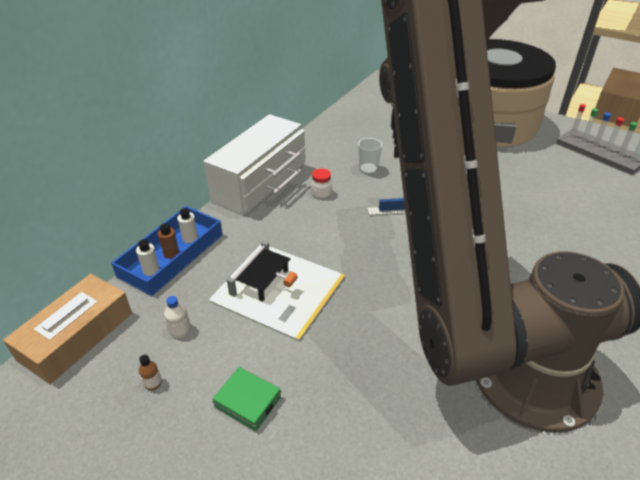

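In the side view the arm hides the gripper, but the rule is untouched (blue rib at 390,204). I'll go down and grip it.

Call:
move_arm([
  [-1,0,30,0,0],
  [-1,0,30,0,0],
  [-1,0,25,0,0],
  [-1,0,15,0,0],
  [-1,0,12,0,0],
  [-1,0,7,0,0],
  [-1,0,0,0,0],
  [-1,0,0,0,0],
])

```text
t: 2.03
position: [0.4754, -0.3443, 0.0129]
ee_rot: [-1.57, 0.0, -2.485]
wrist_force: [0.0, 0.1, -0.4]
width: 1.0
```

Call:
move_arm([
  [1,0,0,0,0],
  [1,0,0,0,0],
  [1,0,0,0,0],
  [1,0,0,0,0],
  [1,0,0,0,0],
  [1,0,0,0,0],
  [1,0,0,0,0],
  [1,0,0,0,0],
], force=40)

```text
t: 2.7
position: [0.4754, -0.3436, 0.0126]
ee_rot: [-1.571, 0.0, -2.485]
wrist_force: [-1.4, 1.1, 4.8]
width: 0.132
```

The opening is about 11 mm, which fits the 12 mm rib. Lifting it now.

Call:
move_arm([
  [1,0,-5,0,0],
  [1,0,-15,0,0],
  [1,0,-25,0,0],
  [1,0,-25,0,0],
  [1,0,-10,0,0],
  [1,0,0,0,0],
])

```text
t: 3.2
position: [0.4761, -0.3443, 0.0945]
ee_rot: [-1.567, 0.001, -2.485]
wrist_force: [1.0, 0.4, -2.8]
width: 0.133
```

Run:
```python
from h import *
togo(.4419,.0657,.06,-1.5124)
```

```text
t 3.2 pos [ 0.4761 -0.3443  0.0945] rpy [-1.5668e+00  6.0000e-04 -2.4848e+00] w 0.133 F [ 0.95  0.43 -2.75]
roll -0.9724 | then shift (x,y,z) [-411.3   34.5  -10.2] | without turning [-223.2   34.5 -345.6]
```

Call:
move_arm([
  [1,0,0,0,-0.12],
  [1,0,0,0,-0.122],
  [1,0,0,0,-0.122],
  [1,0,0,0,-0.122],
  [1,0,0,0,-0.122],
  [1,0,0,0,-0.122],
  [1,0,0,0,-0.122],
  [1,0,0,0,-0.12],
])

```text
t: 3.87
position: [0.4749, -0.3433, 0.0907]
ee_rot: [-1.572, 0.001, -1.507]
wrist_force: [0.1, -0.2, -2.0]
width: 0.135
```

Call:
move_arm([
  [1,-10,0,0,0],
  [1,-25,0,-1,0],
  [1,-35,0,-1,0],
  [1,-35,0,-1,0],
  [1,-35,0,-1,0],
  [1,-35,0,-1,0],
  [1,-35,0,-1,0],
  [1,-35,0,-1,0],
])

```text
t: 4.53
position: [0.453, -0.0973, 0.0916]
ee_rot: [-1.572, 0.0, -1.518]
wrist_force: [1.1, -0.2, -1.2]
width: 0.131
```

Call:
move_arm([
  [1,-35,0,-1,0],
  [1,-35,0,-1,0],
  [1,-35,0,-1,0],
  [1,-30,0,-1,0],
  [1,-20,0,0,0],
  [1,-10,0,0,0],
  [1,0,0,0,0],
  [1,0,0,0,0],
])

```text
t: 5.2
position: [0.4403, 0.0651, 0.0919]
ee_rot: [-1.571, -0.0, -1.514]
wrist_force: [0.7, 0.4, -2.1]
width: 0.134
```

Run:
```python
from h import *
from rig import arm
togo(.4419,.0657,.06,-1.5124)
for n in ("side","top"):
    c=arm.read_camera(n); cv2.imwrite(f"pics/{n}2.png",c["pixels"])
```

```text
t 5.2 pos [0.4403 0.0651 0.0919] rpy [-1.5713e+00 -1.0000e-04 -1.5136e+00] w 0.134 F [ 0.7   0.44 -2.09]
roll -0.0012 | then shift (x,y,z) [-0.5 31.9  1.6] | without turning [-0.5 31.9  1.6]
```

View pics/side2.png

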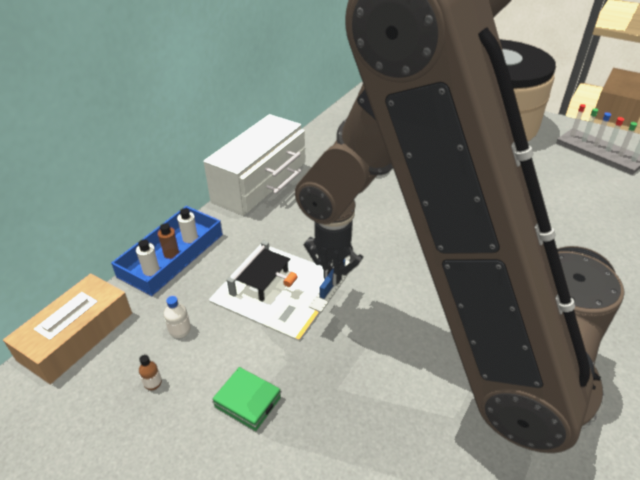

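View pics/top2.png

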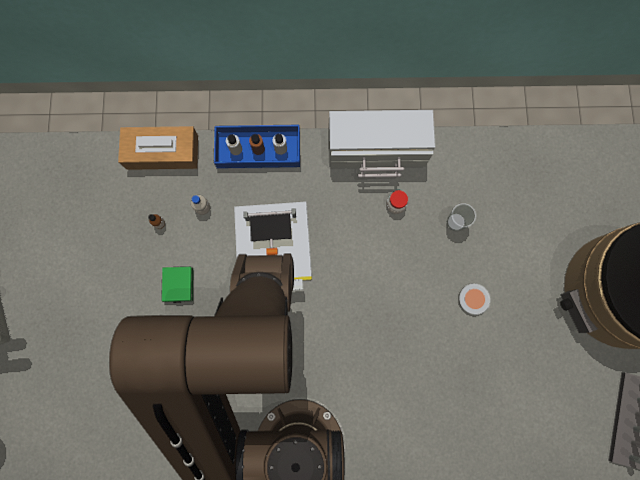

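The side view shows the rule gripped level at about (325,288), just in front of the stripe. I'll lower it, then ease it against the edge.

Call:
move_arm([
  [1,0,20,0,0],
  [1,0,25,0,0],
  [1,0,15,0,0],
  [1,0,9,0,0],
  [1,0,5,0,0],
  [1,0,3,0,0],
  [1,0,0,0,0],
  [1,0,0,0,0],
])

```text
t: 5.97
position: [0.4409, 0.0649, 0.0158]
ee_rot: [-1.57, -0.0, -1.513]
wrist_force: [0.3, 0.1, -1.8]
width: 0.13
```

Run:
```python
from h import *
from rig import arm
togo(.4469,.066,.0128,-1.5124)
c=arm.read_camera("side"); cv2.imwrite("pics/side3.png",cv2.resize(c["pixels"][230:350,240:400],None,fx=4,fy=4))
```

```text
t 5.9667 pos [0.4409 0.0649 0.0158] rpy [-1.5700e+00 -1.0000e-04 -1.5132e+00] w 0.13 F [ 0.32  0.12 -1.81]
roll -0.0008 | then shift (x,y,z) [-0.8  3.   6. ] | without turning [-0.8  3.   6. ]
```

View pics/side3.png

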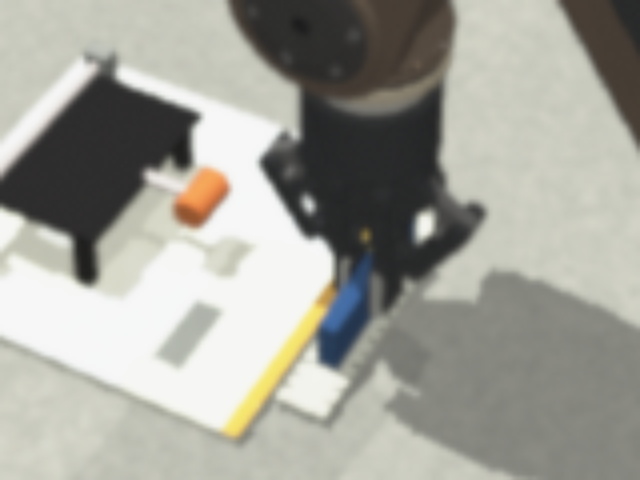

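The rule sits just above the bench, parallel to the stripe with a small gap. I'll lower it another 3 mm and push it to the edge.

Call:
move_arm([
  [1,0,1.5,0,0],
  [1,0,1,0,0],
  [1,0,0.5,1,0],
  [1,0,0,1,0],
  [1,0,0,1,0],
  [1,0,0,0,0],
])

```text
t: 6.52
position: [0.4427, 0.0652, 0.0125]
ee_rot: [-1.573, 0.0, -1.513]
wrist_force: [-5.8, -0.5, 7.5]
width: 0.138
```

Call:
move_arm([
  [1,0,0,1,0],
  [1,0,0,1,0],
  [1,0,0,1,0],
  [1,0,0,0,0],
])

```text
t: 6.85
position: [0.4458, 0.0654, 0.0125]
ee_rot: [-1.572, 0.0, -1.513]
wrist_force: [-4.6, 0.1, 6.1]
width: 0.134
```

Call:
move_arm([
  [1,0,0,1,0],
  [1,0,0,0,0],
])

```text
t: 7.02
position: [0.4462, 0.0655, 0.0126]
ee_rot: [-1.574, 0.0, -1.513]
wrist_force: [-7.3, 0.2, 8.5]
width: 0.135
```

Call:
move_arm([
  [1,0,0,1,0],
  [1,0,0,0,0],
])

```text
t: 7.18
position: [0.4463, 0.0655, 0.0126]
ee_rot: [-1.576, 0.0, -1.513]
wrist_force: [-10.1, -1.7, 12.0]
width: 0.132
```

Call:
move_arm([
  [1,0,0,1,0],
  [1,0,0,0,0],
])

```text
t: 7.35
position: [0.4463, 0.0655, 0.0126]
ee_rot: [-1.578, 0.0, -1.513]
wrist_force: [-13.6, -3.8, 16.4]
width: 0.13
```

Contact at x=0.4463 agrees with the predicted flush position of 0.4469. I'll relax the push, open and lift off.

Call:
move_arm([
  [1,0,0,-1,0],
  [1,0,0,-1,0],
  [1,0,-0.5,-0.3,0],
  [1,0,0,0,0],
])

```text
t: 7.68
position: [0.4462, 0.0655, 0.0128]
ee_rot: [-1.573, 0.0, -1.513]
wrist_force: [-5.2, -0.2, 2.1]
width: 0.134
```

Call:
move_arm([
  [-0.6,0,0,0,0],
  [-0.2,0,0,0,0],
  [-0.2,0,0,0,0],
  [-0.2,0,0,0,0],
  [-0.2,0,0,0,0],
  [-0.2,0,0,0,0],
])

```text
t: 8.18
position: [0.4475, 0.0654, 0.0128]
ee_rot: [-1.571, -0.0, -1.513]
wrist_force: [-0.0, 0.2, 0.2]
width: 0.603
```

Call:
move_arm([
  [-0.2,0,-10,0,0],
  [-0.2,0,-20,0,0],
  [-0.2,0,-30,0,0],
  [-0.2,0,-35,0,0],
  [-0.2,0,-40,0,0],
  [-0.2,0,-40,0,0],
  [-0.2,0,-10,0,0],
  [-0.2,0,0,0,0],
])

```text
t: 8.85
position: [0.4484, 0.0655, 0.2008]
ee_rot: [-1.564, -0.0, -1.513]
wrist_force: [-0.4, -0.1, 0.5]
width: 0.602
```

Run:
```python
from h import *
from rig import arm
togo(.5467,.0718,.19,.0584)
for n in ("side","top"):
    c=arm.read_camera(n); pickle.dump(c,open(f"pics/{n}4.pkl","wb")); cv2.imwrite(f"pics/{n}4.png",c["pixels"])
    if n=="side": cv2.imwrite("pics/side4.png",cv2.resize(c["pixels"][230:350,220:380],None,fx=4,fy=4))
```

```text
t 8.85 pos [0.4484 0.0655 0.2008] rpy [-1.5645e+00 -5.0000e-04 -1.5126e+00] w 0.602 F [-0.43 -0.07  0.51]
roll -1.571 | then shift (x,y,z) [98.5 10.8  0.6] | without turning [-0.6 10.8 98.5]
```

View pics/side4.png

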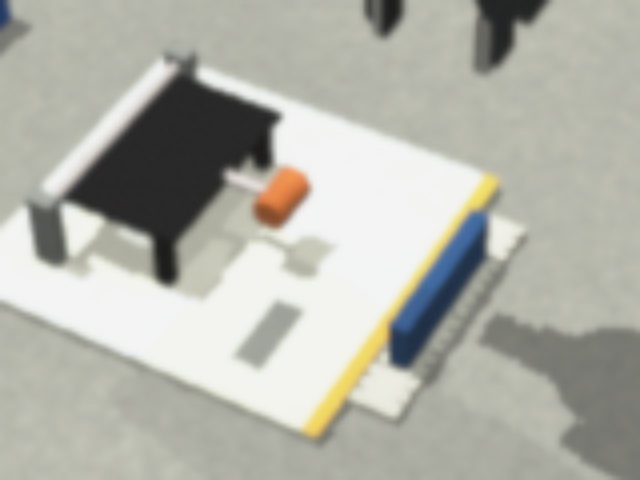

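View pics/top4.png

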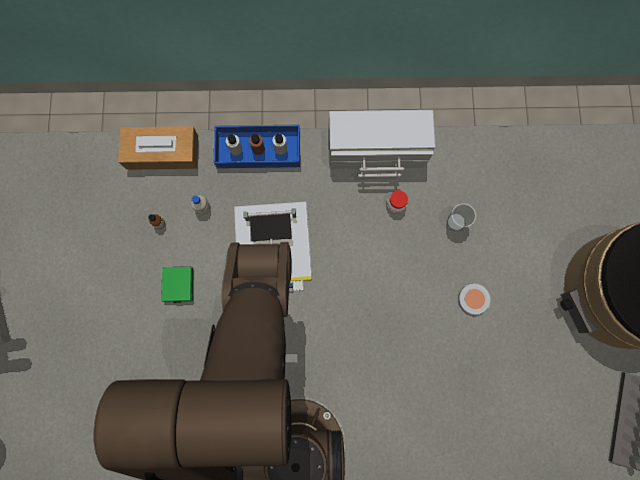

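The side view shows the rule let go, against the stripe and roughly centred. I'll check the numbers from this view.

Run:
```python
from h import *
c=pickle.load(open("pics/side4.pkl","rb"))
roi=(290,270,360,345)
y=mask(c,(20,100,100),(35,255,255),(285,265,355,345)); b=mask(c,(95,100,40),(125,255,255),(300,270,360,330))
print("yellow",pca(c,y,.008)); print("rib",pca(c,b,.023))
# rule end points visible: corners in zoomed view -> pixel
f=lambda u,v:(u/4+220-.4,v/4+230-.4)
R=np.array([[np.cos(.058),-np.sin(.058)],[np.sin(.058),np.cos(.058)]])
C=np.array([.5817,.0738])
for nm,uv,z in(("near end corner",f(396,421),0.006),("near left corner",f(348,398),.006),("far corner",f(526,232),.006),("rib near top front",f(391,322),.04),("rib far top",f(471,212),.04),("rib near bot",f(391,362),.006),("plate near corner",f(318,438),.008),("plate far corner",f(498,178),.008)):
    P=ray(c,uv,z)[0,:2]; print(nm,P.round(4),"stage",((P-C)@R*1000).round(1))
```

```text
yellow (array([0.46685753, 0.08960561]), np.float64(1.6359650974132012), np.float64(0.21902575913423727), np.float64(0.01062364259494575), 209)
rib (array([0.44895222, 0.06667735]), np.float64(1.675447480659247), np.float64(0.11888758855298626), np.float64(0.021413110064371268), 303)
near end corner [0.427 0.146] stage [-150.2   81. ]
near left corner [0.4577 0.1463] stage [-119.6   79.6]
far corner [ 0.4359 -0.0134] stage [-150.6  -78.6]
rib near top front [0.4507 0.1128] stage [-128.5   46.5]
rib far top [0.4557 0.0182] stage [-129.   -48.2]
rib near bot [0.4512 0.1124] stage [-128.1   46.1]
plate near corner [0.4557 0.179 ] stage [-119.7  112.3]
plate far corner [ 0.4714 -0.042 ] stage [-116.8 -109.2]
```

The rule's corners give stage x from -150.4 to -119.6 (centre -135), y about +1 mm and almost no angle error, so it is flush. Next is the knob.

Call:
move_arm([
  [-0.5,0,0,0,-0.12],
  [-0.5,0,0,0,-0.121],
  [-0.5,0,0,0,-0.121],
  [-0.5,0,0,0,-0.121],
  [-0.5,0,0,0,-0.121],
  [-0.5,0,0,0,-0.121],
  [-0.5,0,0,0,-0.121],
  [-0.5,0,0,0,-0.121],
])

```text
t: 9.62
position: [0.4467, 0.0654, 0.196]
ee_rot: [-1.573, 0.003, -0.54]
wrist_force: [0.4, 0.7, -0.6]
width: 0.753
```

Call:
move_arm([
  [-0.5,0,0,0,-0.121],
  [-0.5,0,0,0,-0.121],
  [-0.5,0,0,0,-0.121],
  [-0.5,0,0,0,-0.121],
  [-0.5,0,0,0,-0.12],
  [-0.5,30,0,0,0],
  [-0.5,35,0,0,0],
  [-0.5,30,0,0,0],
])

```text
t: 10.28
position: [0.5433, 0.071, 0.1959]
ee_rot: [-1.571, 0.002, 0.058]
wrist_force: [0.5, -1.0, 0.1]
width: 0.754
```

Call:
move_arm([
  [-0.5,0,20,0,0],
  [-0.5,0,35,0,0],
  [-0.5,0,20,0,0],
  [-0.5,0,0,0,0],
  [-0.5,0,0,0,0],
])

```text
t: 10.7
position: [0.5414, 0.0709, 0.121]
ee_rot: [-1.571, 0.004, 0.058]
wrist_force: [0.2, 0.7, -0.2]
width: 0.748
```

Run:
```python
from h import *
from rig import arm
togo(.5467,.0718,.03,.0584); print(arm.state()["qpos"].round(3))
c=arm.read_camera("side"); pickle.dump(c,open(f"pics/side5.pkl","wb"))
cv2.imwrite("pics/side5.png",cv2.resize(c["pixels"][210:350,220:380],None,fx=4,fy=4))
```

```text
t 10.7 pos [0.5414 0.0709 0.121 ] rpy [-1.5707  0.0044  0.0582] w 0.748 F [ 0.19  0.74 -0.2 ]
roll -0.0002 | then shift (x,y,z) [ 5.4 91.   0.6] | without turning [ 5.4 91.   0.6]
[ 0.009  0.523  1.864 -0.     0.759 -1.62 ]
```

View pics/side5.png

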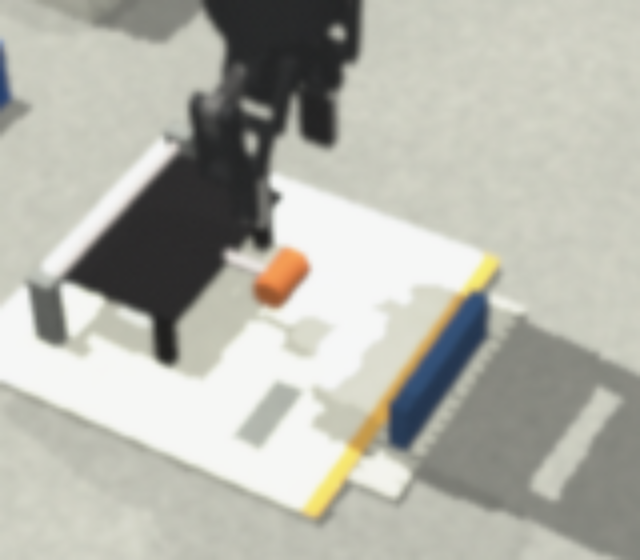

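The fingers stand either side of the knob at about (280,275) in the zoom, and the rule is still flush. I'll go down and pinch.

Call:
move_arm([
  [-0.5,5,15,0.6,0],
  [-0.5,0.5,25,0,0],
  [-0.5,0,25,0,0],
  [-0.5,0,15,0,0],
  [-0.5,0,10,0,0],
  [-0.5,0,2,0,0],
  [-0.5,0,0,0,0],
  [-0.5,0,0,0,0],
])

```text
t: 11.42
position: [0.5483, 0.0719, 0.032]
ee_rot: [-1.571, -0.002, 0.058]
wrist_force: [-0.4, 0.3, 0.1]
width: 0.747
```

Call:
move_arm([
  [0.1,0,0,0,0],
  [1,0,0,0,0],
  [1,0,0,0,0],
  [1,0,0,0,0],
  [1,0,0,0,0],
  [1,0,0,0,0],
  [1,0,0,0,0],
], force=30)

```text
t: 12.0
position: [0.5479, 0.0736, 0.032]
ee_rot: [-1.569, -0.002, 0.058]
wrist_force: [-1.7, 15.8, 10.2]
width: 0.371
```

Run:
```python
from h import *
from rig import arm
togo(.5467,.0718,.03,.0584)
c=arm.read_camera("side"); pickle.dump(c,open(f"pics/side6.pkl","wb"))
cv2.imwrite("pics/side6.png",cv2.resize(c["pixels"][210:350,220:380],None,fx=4,fy=4))
```

```text
t 12.0 pos [0.5479 0.0736 0.032 ] rpy [-1.5693 -0.0017  0.0578] w 0.371 F [-1.66 15.84 10.2 ]
roll -0.0006 | then shift (x,y,z) [-1.3  2.  -1.7] | without turning [-1.3  2.  -1.7]
```

View pics/side6.png

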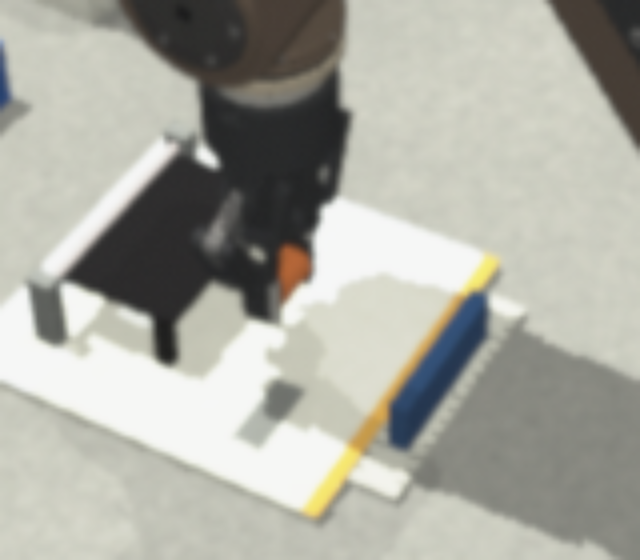

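The opening is 31.5 mm, so the 32 mm knob is gripped. A side force of 16 N shows the arm about 2 mm off centre, so I'll relax that.

Call:
move_arm([
  [1,0,0,1.5,0],
  [1,0,-0.5,1,0],
  [1,0,0,0,0],
  [1,0,0,0,0],
])

```text
t: 12.38
position: [0.5478, 0.0739, 0.0321]
ee_rot: [-1.571, -0.001, 0.057]
wrist_force: [-0.5, -5.8, 3.4]
width: 0.371
```

Run:
```python
import numpy as np
th=np.arange(33)*np.pi/64
X=np.round(115*(1-np.cos(th)),1);Y=np.round(-115*np.sin(th),1)
d=np.c_[np.diff(X),np.diff(Y)].round(1)
for k in range(4): print([[1,float(a),float(b),0,0] for a,b in d[8*k:8*k+8]], X[8*k+8],Y[8*k+8])
```

```text
[[1, 0.1, -5.6, 0, 0], [1, 0.5, -5.7, 0, 0], [1, 0.6, -5.6, 0, 0], [1, 1.0, -5.5, 0, 0], [1, 1.2, -5.5, 0, 0], [1, 1.6, -5.5, 0, 0], [1, 1.7, -5.3, 0, 0], [1, 2.1, -5.3, 0, 0]] 8.8 -44.0
[[1, 2.2, -5.2, 0, 0], [1, 2.6, -5.0, 0, 0], [1, 2.8, -4.9, 0, 0], [1, 3.0, -4.8, 0, 0], [1, 3.2, -4.6, 0, 0], [1, 3.5, -4.5, 0, 0], [1, 3.7, -4.2, 0, 0], [1, 3.9, -4.1, 0, 0]] 33.7 -81.3
[[1, 4.1, -3.9, 0, 0], [1, 4.2, -3.7, 0, 0], [1, 4.5, -3.5, 0, 0], [1, 4.6, -3.2, 0, 0], [1, 4.8, -3.0, 0, 0], [1, 4.9, -2.8, 0, 0], [1, 5.0, -2.6, 0, 0], [1, 5.2, -2.2, 0, 0]] 71.0 -106.2
[[1, 5.3, -2.1, 0, 0], [1, 5.3, -1.7, 0, 0], [1, 5.5, -1.6, 0, 0], [1, 5.5, -1.2, 0, 0], [1, 5.5, -1.0, 0, 0], [1, 5.6, -0.6, 0, 0], [1, 5.7, -0.5, 0, 0], [1, 5.6, -0.1, 0, 0]] 115.0 -115.0
```

Call:
move_arm([
  [1,0.1,-5.6,0,0],
  [1,0.5,-5.7,0,0],
  [1,0.6,-5.6,0,0],
  [1,1.0,-5.5,0,0],
  [1,1.2,-5.5,0,0],
  [1,1.6,-5.5,0,0],
  [1,1.7,-5.3,0,0],
  [1,2.1,-5.3,0,0],
])

```text
t: 13.05
position: [0.5564, 0.0744, 0.0756]
ee_rot: [-1.571, -0.0, 0.058]
wrist_force: [2.1, -5.1, -5.5]
width: 0.368
```

Call:
move_arm([
  [1,0,0,0,0],
  [1,0,0,0,0],
])

```text
t: 13.22
position: [0.5565, 0.0743, 0.0756]
ee_rot: [-1.571, -0.001, 0.058]
wrist_force: [0.4, -5.6, -2.3]
width: 0.37
```

Run:
```python
from h import *
from rig import arm
togo(.5478+.0088,.0739,.0321+.044,.0584)
c=arm.read_camera("side"); pickle.dump(c,open(f"pics/side7.pkl","wb"))
cv2.imwrite("pics/side7.png",cv2.resize(c["pixels"][210:350,220:380],None,fx=4,fy=4))
```

```text
t 13.2167 pos [0.5565 0.0743 0.0756] rpy [-1.5715e+00 -8.0000e-04  5.8200e-02] w 0.37 F [ 0.42 -5.56 -2.28]
roll -0.0002 | then shift (x,y,z) [ 0.1 -0.5 -0.5] | without turning [ 0.1 -0.5 -0.5]
```

View pics/side7.png

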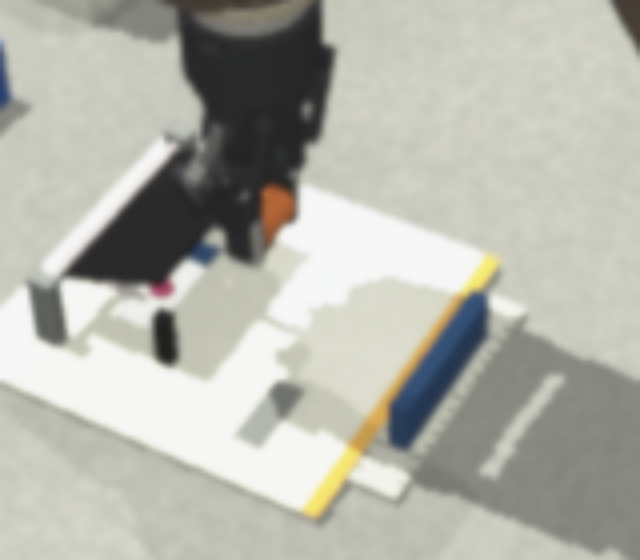

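The flap has lifted with the knob to about 0.39 rad and the forces are small. I'll carry on along the arc.

Call:
move_arm([
  [1,2.2,-5.2,0,0],
  [1,2.6,-5.0,0,0],
  [1,2.8,-4.9,0,0],
  [1,3.0,-4.8,0,0],
  [1,3.2,-4.6,0,0],
  [1,3.5,-4.5,0,0],
  [1,3.7,-4.2,0,0],
  [1,3.9,-4.1,0,0],
])

```text
t: 13.93
position: [0.5806, 0.0758, 0.1123]
ee_rot: [-1.572, 0.002, 0.058]
wrist_force: [0.6, -5.0, -5.3]
width: 0.369
```

Call:
move_arm([
  [1,4.1,-3.9,0,0],
  [1,4.2,-3.7,0,0],
  [1,4.5,-3.5,0,0],
  [1,4.6,-3.2,0,0],
  [1,4.8,-3.0,0,0],
  [1,4.9,-2.8,0,0],
  [1,5.0,-2.6,0,0],
  [1,5.2,-2.2,0,0],
])

```text
t: 14.6
position: [0.6176, 0.0779, 0.1372]
ee_rot: [-1.572, 0.002, 0.058]
wrist_force: [-1.7, -5.7, -1.7]
width: 0.372
```

Run:
```python
from h import *
from rig import arm
togo(.5478+.115*.9983,.0739+.115*.058,.0321+.115,.0584)
c=arm.read_camera("side"); pickle.dump(c,open(f"pics/side8.pkl","wb"))
cv2.imwrite("pics/side8.png",cv2.resize(c["pixels"][210:350,220:380],None,fx=4,fy=4))
```

```text
t 14.6 pos [0.6176 0.0779 0.1372] rpy [-1.5717  0.0023  0.0582] w 0.372 F [-1.7  -5.72 -1.69]
roll -0.0002 | then shift (x,y,z) [45.  -9.9  0.1] | without turning [45.  -9.9  0.1]
```

View pics/side8.png

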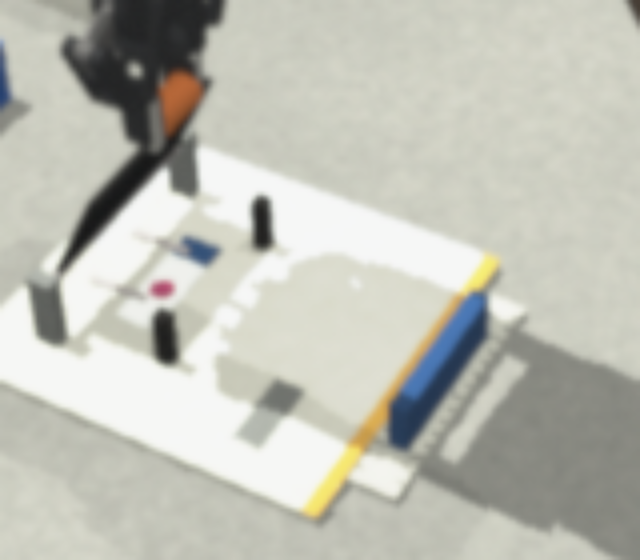

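The flap is at about 1.18 rad and follows the knob without trouble. Now the last quarter, easing off at the end.

Call:
move_arm([
  [1,5.3,-2.1,0,0],
  [1,5.3,-1.7,0,0],
  [1,5.5,-1.6,0,0],
  [1,5.5,-1.2,0,0],
  [1,5.5,-1.0,0,0],
  [1,5.6,-0.6,0,0],
  [1,4,-0.4,0,0],
  [1,3,-0.1,0,0],
])

```text
t: 15.32
position: [0.6575, 0.0801, 0.146]
ee_rot: [-1.572, 0.002, 0.058]
wrist_force: [-2.9, -5.6, 0.5]
width: 0.365
```

Call:
move_arm([
  [1,2.3,-0.1,0,0],
  [1,1.5,0,0,0],
  [1,0.5,0,0,0],
  [1,0,0,0,0],
  [1,0,0,0,0],
  [1,0,0,0,0],
])

```text
t: 15.82
position: [0.6615, 0.0803, 0.1461]
ee_rot: [-1.572, 0.002, 0.058]
wrist_force: [-2.0, -5.7, 0.8]
width: 0.369
```

Run:
```python
from h import *
from rig import arm
togo(.5478+.115*.9983,.0739+.115*.058,.0321+.115,.0584)
for n in("side","top"):
    c=arm.read_camera(n); pickle.dump(c,open(f"pics/{n}9.pkl","wb"))
    cv2.imwrite(f"pics/{n}9.png",cv2.resize(c["pixels"][210:350,220:380],None,fx=4,fy=4) if n=="side" else c["pixels"])
```

```text
t 15.8167 pos [0.6615 0.0803 0.1461] rpy [-1.5718  0.0016  0.0581] w 0.369 F [-1.98 -5.66  0.82]
roll -0.0003 | then shift (x,y,z) [ 1.1 -1.   0.2] | without turning [ 1.1 -1.   0.2]
```

View pics/side9.png

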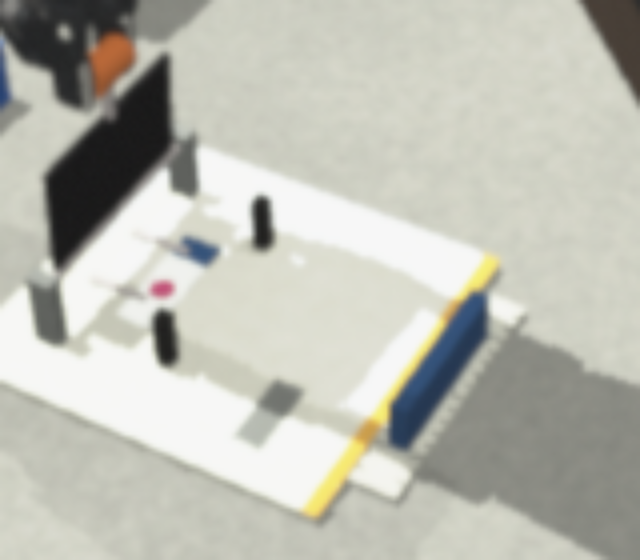

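View pics/top9.png

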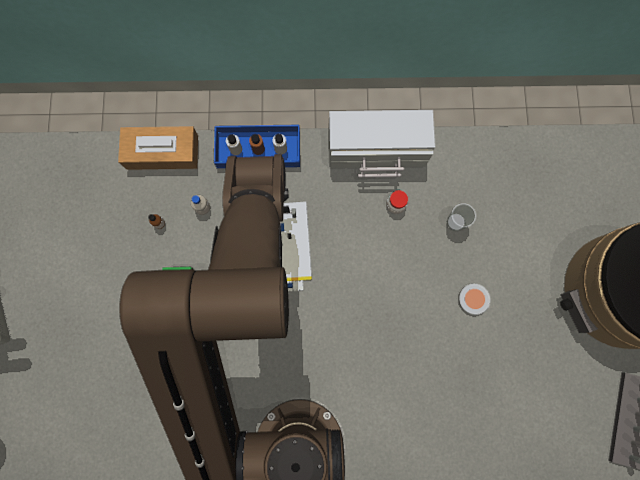

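The flap looks upright with the knob held, and the rule and the other things are in place. I'll check the angle against the flap's corners.

Run:
```python
from h import *
from rig import arm
c=pickle.load(open("pics/side9.pkl","rb"))
R=np.array([[np.cos(.058),-np.sin(.058)],[np.sin(.058),np.cos(.058)]]);C=np.array([.5817,.0738])
for th in (1.45,1.5,1.55,1.571,1.6,1.65):
    o=[]
    for y in(.06,-.06):
        for s in (.0025,-.0025):
            x=.08-.08*np.cos(th)-s*np.sin(th)*1; z=.05+.08*np.sin(th)-s*np.cos(th)
            w=C+R@[x,y]; o.append(np.round((proj(c,[*w,z])[0]-[220-.4,210-.4])*4,0))
    print(th,*o)
k=lambda u,v:(u/4+220-.4,v/4+210-.4)
for uv in((44,178),(170,52)):
    for z in(.13,): P=ray(c,k(*uv),z)[0,:2]; print("top corner stage mm",((P-C)@R*1000).round(1))
# rule again
for nm,uv,z in(("near",k(396,501),.006),("nearleft",k(348,478),.006),("far",k(526,312),.006)):
    P=ray(c,uv,z)[0,:2]; print(nm,((P-C)@R*1000).round(1))
a=arm.state();print(a["qd"].round(4))
# other things vs start
p0=pickle.load(open("pics/top0.pkl","rb"))["pixels"].astype(int);p1=pickle.load(open("pics/top9.pkl","rb"))["pixels"].astype(int)
for n,(x0,y0,x1,y1) in dict(dropper=(140,205,170,235),stain=(185,190,212,218),pot=(385,185,415,220),beaker=(440,200,480,240),dish=(455,280,495,320)).items(): print(n,abs(p0-p1)[y0:y1,x0:x1].mean().round(2))
s0=pickle.load(open("pics/side0.pkl","rb"))["pixels"].astype(int);s1=c["pixels"].astype(int);print("box",abs(s0-s1)[365:430,210:285].mean())
```

```text
1.45 [ 62. 181.] [ 55. 177.] [182.  57.] [175.  54.]
1.5 [ 56. 178.] [ 49. 174.] [176.  54.] [169.  51.]
1.55 [ 50. 175.] [ 43. 172.] [170.  52.] [163.  49.]
1.571 [ 48. 174.] [ 40. 171.] [168.  51.] [161.  48.]
1.6 [ 44. 172.] [ 37. 170.] [165.  50.] [158.  47.]
1.65 [ 38. 170.] [ 31. 168.] [159.  48.] [152.  46.]
top corner stage mm [77.3 63.8]
top corner stage mm [ 75.9 -59.6]
near [-150.2   81. ]
nearleft [-119.6   79.6]
far [-150.6  -78.6]
[ 0.     -0.0008 -0.0002 -0.      0.0017  0.0021]
dropper 3.21
stain 2.85
pot 3.4
beaker 3.61
dish 6.3
box 34.010940170940174
```

Run:
```python
from h import *
c=pickle.load(open("pics/side9.pkl","rb"));s=pickle.load(open("pics/side0.pkl","rb")); cv2.imwrite("pics/side9f.png",c["pixels"])
for q in(s,c): print(rect(q,mask(q,(50,100,20),(80,255,255),(190,350,300,440)),.034))
```

```text
(array([0.45426086, 0.36068803]), ((453.0283508300781, 361.5855712890625), (107.66114044189453, 93.36649322509766), 0.9513037204742432), 2208)
(array([0.45427983, 0.3606468 ]), ((453.0120849609375, 361.3498229980469), (107.733642578125, 93.03309631347656), 0.7841865420341492), 2204)
```

View pics/side9f.png

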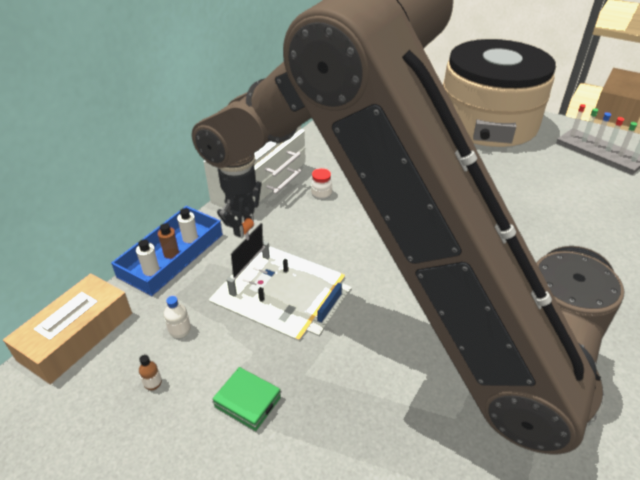

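The box hasn't moved; that difference was only shadow. The flap is at about 1.55–1.57 rad and still, with the knob held at about (247,227), and the rule is flush. I'm handing in.

```bash
python3 -c "
from rig import arm
print(arm.close_job()); s=arm.state(); print(s['t'],s['position'],s['wrist_force'],s['width'])"
```

```text
the job is handed in; nothing more can be done
None
the job is handed in; nothing more can be done
```

I pushed the rule against the stage's front edge and let go of it. Then I gripped the knob, swung the flap along its arc to upright, and handed in at about 16 s still holding it. No verdict was reported.

What my last checks showed:
- **Rule:** seen from the side camera, its centre is at stage x of about -135 mm and y of about +1 mm, with almost no angle error. It had not moved after the flap was swung.
- **Flap:** about 1.56 rad from the arm's travel, and between 1.55 and 1.60 rad from its corners in the picture. The arm was still, and the opening of about 31 mm matches the 32 mm knob.
- **Other things:** the slide box measured the same before and after. The spots of the dropper, stain bottle, pot, beaker and dish in the top view looked nearly unchanged.

Two readings stood out. A steady side force of about 6 N remained on the grip, and I left it. A first check flagged a change at the slide box; its measured position had not changed, so I put it down to shadow.

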